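# Put the hand stamps away in reverse order

## Task

Put the four hand stamps away: move them from the grey pads on the aluminium tray into the wooden rack, one stamp upright in the middle of each well and in reverse order, so that the stamp next to the ink tin goes into the well farthest from the brass post, and so on along the row, and the stamp farthest from the tin ends in the well beside the post. Don't let any stamp fall over, and let go of them all.

Things in the scene. Friction and masses are not known exactly. Their poses are not given: they have to be found in the camera images.
- disc_center (a point): loose wooden hand stamp, 78 mm tall, about 0.08 to 0.15 kg, with a round base 54 mm in diameter. The base is the lowest 18 mm; on its centre rises an upright round dark-wood handle, 24 to 25 mm thick, up to 78 mm above the sole. This point: on the handle's axis, 39 mm above the sole (half-way up); z up. Stands upright at any yaw.
- square_center (a point): loose wooden hand stamp, 78 mm tall, about 0.08 to 0.15 kg, with a square base 46 x 46 mm. The base is the lowest 18 mm; on its centre rises an upright round dark-wood handle, 24 to 25 mm thick, up to 78 mm above the sole. This point: on the handle's axis, 39 mm above the sole (half-way up); z up. Stands upright at any yaw.
- oblong_center (a point): loose wooden hand stamp, 78 mm tall, about 0.08 to 0.15 kg, with an oblong base 58 mm (its y) x 32 mm (its x). The base is the lowest 18 mm; on its centre rises an upright round dark-wood handle, 24 to 25 mm thick, up to 78 mm above the sole. This point: on the handle's axis, 39 mm above the sole (half-way up); z up. Stands upright at any yaw.
- cross_center (a point): loose wooden hand stamp, 78 mm tall, about 0.08 to 0.15 kg, with a cross-shaped (plus sign) base, 58 mm over each pair of arms, arms 20 mm wide. The base is the lowest 18 mm; on its centre rises an upright round dark-wood handle, 24 to 25 mm thick, up to 78 mm above the sole. This point: on the handle's axis, 39 mm above the sole (half-way up); z up. Stands upright at any yaw.
- pad_disc: fixed dark grey felt-faced pad, 76 x 76 x 4 mm, on which the disc stamp stands at the start. The four like pads lie in a straight row, 86 mm apart, on an aluminium tray (92 x 360 x 6 mm); their tops are 10 mm above the table. Origin: centre of its underside.
- pad_square: fixed dark grey felt-faced pad, 76 x 76 x 4 mm, on which the square stamp stands at the start. The four like pads lie in a straight row, 86 mm apart, on an aluminium tray (92 x 360 x 6 mm); their tops are 10 mm above the table. Origin: centre of its underside.
- pad_oblong: fixed dark grey felt-faced pad, 76 x 76 x 4 mm, on which the oblong stamp stands at the start. The four like pads lie in a straight row, 86 mm apart, on an aluminium tray (92 x 360 x 6 mm); their tops are 10 mm above the table. Origin: centre of its underside.
- pad_cross: fixed dark grey felt-faced pad, 76 x 76 x 4 mm, on which the cross stamp stands at the start. The four like pads lie in a straight row, 86 mm apart, on an aluminium tray (92 x 360 x 6 mm); their tops are 10 mm above the table. Origin: centre of its underside.
- ink_tin: fixed round steel ink tin, dark lid, 60 mm in diameter, 44 mm tall, on the table in line with the row of pads at one end of the tray, 93 mm from the nearest pad's centre. Origin: centre of its underside. A flat paper tape roll (68 mm across, 25 mm tall, fixed) lies at the tray's other end.
- rack: fixed pale wooden rack, four open square wells in a row, 82 x 82 mm inside, walls 4 mm thick, tops 18 mm and floors 10 mm above the table. Origin: underside, mid-row; z up, row along its y, well centres at y = +129, +43, -43, -129 mm, x = 0. A brass post (22 mm thick, 44 mm high) stands beyond the +y end well, 62 mm from its centre.
There are look-alikes about, which are no part of the job. Leave any purple look-alike of the ink_tin alone. What is shaped like the part that bears cross_center but pink is not meant.

How it is judged:
At the end, for the whole second after the job is handed in: Each stamp stands flat on the floor of its well (upright within 0.06 rad, height within 4 mm), within 15 mm of the well's centre along each of the rack's axes, at rest; the wells counted from the brass post hold the stamps in the reverse of their starting order counted from the ink tin (((horizontal distance between pad_disc and ink_tin between 0.05 and 0.136 m and y of disc_center in the frame of rack between -0.144 and -0.114 m) or (horizontal distance between pad_disc and ink_tin between 0.136 and 0.222 m and y of disc_center in the frame of rack between -0.058 and -0.028 m) or (horizontal distance between pad_disc and ink_tin between 0.222 and 0.308 m and y of disc_center in the frame of rack between 0.028 and 0.058 m) or (horizontal distance between pad_disc and ink_tin between 0.308 and 0.394 m and y of disc_center in the frame of rack between 0.114 and 0.144 m)) and x of disc_center in the frame of rack between -0.015 and 0.015 m and z of disc_center in the frame of rack between 0.045 and 0.053 m and angle between each of disc_center, square_center, oblong_center, cross_center's own z axis and vertical below 0.06 rad and linear speed of each of stamp_disc, stamp_square, stamp_oblong, stamp_cross below 0.02 m/s and ((horizontal distance between pad_square and ink_tin between 0.05 and 0.136 m and y of square_center in the frame of rack between -0.144 and -0.114 m) or (horizontal distance between pad_square and ink_tin between 0.136 and 0.222 m and y of square_center in the frame of rack between -0.058 and -0.028 m) or (horizontal distance between pad_square and ink_tin between 0.222 and 0.308 m and y of square_center in the frame of rack between 0.028 and 0.058 m) or (horizontal distance between pad_square and ink_tin between 0.308 and 0.394 m and y of square_center in the frame of rack between 0.114 and 0.144 m)) and x of square_center in the frame of rack between -0.015 and 0.015 m and z of square_center in the frame of rack between 0.045 and 0.053 m and ((horizontal distance between pad_oblong and ink_tin between 0.05 and 0.136 m and y of oblong_center in the frame of rack between -0.144 and -0.114 m) or (horizontal distance between pad_oblong and ink_tin between 0.136 and 0.222 m and y of oblong_center in the frame of rack between -0.058 and -0.028 m) or (horizontal distance between pad_oblong and ink_tin between 0.222 and 0.308 m and y of oblong_center in the frame of rack between 0.028 and 0.058 m) or (horizontal distance between pad_oblong and ink_tin between 0.308 and 0.394 m and y of oblong_center in the frame of rack between 0.114 and 0.144 m)) and x of oblong_center in the frame of rack between -0.015 and 0.015 m and z of oblong_center in the frame of rack between 0.045 and 0.053 m and ((horizontal distance between pad_cross and ink_tin between 0.05 and 0.136 m and y of cross_center in the frame of rack between -0.144 and -0.114 m) or (horizontal distance between pad_cross and ink_tin between 0.136 and 0.222 m and y of cross_center in the frame of rack between -0.058 and -0.028 m) or (horizontal distance between pad_cross and ink_tin between 0.222 and 0.308 m and y of cross_center in the frame of rack between 0.028 and 0.058 m) or (horizontal distance between pad_cross and ink_tin between 0.308 and 0.394 m and y of cross_center in the frame of rack between 0.114 and 0.144 m)) and x of cross_center in the frame of rack between -0.015 and 0.015 m and z of cross_center in the frame of rack between 0.045 and 0.053 m); the robot touches nothing.
It fails at once if the disc stamp is tipped over (angle between disc_center's own z axis and vertical above 0.8 rad).
It fails at once if the square stamp is tipped over (angle between square_center's own z axis and vertical above 0.8 rad).
It fails at once if the oblong stamp is tipped over (angle between oblong_center's own z axis and vertical above 0.8 rad).
It fails at once if the cross stamp is tipped over (angle between cross_center's own z axis and vertical above 0.8 rad).
It also fails if it takes over 99 s, if anything falls off the work surface, if the arm or the gripper's body presses on something with over 40 N, if the wrist force passes 120 N, or if a joint passes its speed limit or range.

## Robot

A 6-joint arm with a two-finger parallel gripper is mounted at the origin on the work surface. World frame = base frame: x ahead of the robot, y to its left, z up, the work surface at z = 0. Lengths are in m, angles in rad, forces in N, time in s.
With the tool pointing down it reaches from about 0.3 to 0.775 m from the base axis. Payload 14.6 kg.
Tool frame: the origin (TCP) lies on the centre line of the jaws, within the pads' length; the fingertips stand 25 mm ahead of it and the grasp point (between the pads) lies 6 mm ahead of it (ctrl.tip_reach is the distance from the TCP to the fingertips, in m); z points along the fingers, y is the line along which they close (so a half turn about z gives the same grasp; the last joint's range is limited). The gripper opens to 94 mm and grips with 3 to 60 N. Pads are 16 mm wide; open, the fingers measure 119 mm over their backs; the gripper's body (75 mm by 177 mm) begins 78 mm behind the grasp point.
Start: joints at [-1.412, 0.3, 1.521, -0, 1.321, -0.067], TCP at [0.123, -0.536, 0.23] pointing down, gripper open.
Joint ranges: [-3.03, 3.03], [-0.79, 2.21], [0.23, 2.52], [-1.04, 4.18], [0, 3.07], [-2.55, 2.55]. Speed limits (rad/s): [2.22, 2.22, 2.57, 3.14, 3.14, 3.14].

## Interface

Orientations are given as [roll, pitch, yaw] about the fixed x, y, z axes, in that order (R = Rz(yaw) Ry(pitch) Rx(roll)).
In Python, from station import ctrl gives the robot as it stands. The module is installed in compiled form; this text tells all that it offers.
- The arm moves only by the tool apply_moves, never from a script. Its argument "deltas" is a list of rows, each a list of 7 numbers: the closure in counts, from 0 (fully open) to 255 (shut), then the shift along the world's x, y, z in cm, then the turn, a rotation vector about the world's x, y, z in rad. In form: [[jaw, tx, ty, tz, ax, ay, az], ...]. A call has 1 to 10 rows; each row shifts and turns the commanded pose from where the row before left it; what a row does not reach is not made up. A row lasts 1/10 s, in which the tool goes at most 50 mm and 8.59 degrees, less where a joint would pass 70% of its speed; a pose out of reach is approached as far as the arm can. A call with a gripper value outside its range is refused whole. The fingers move at their own pace and stop on an object; "grip_force" is the grip in N (left out, the last holds). Time passes only in rows, so rows that do not move let the fingers close. It gives the time, the measured TCP pose, the force, the opening and the grip force at its end, in the units of the state.
- ctrl.get_obs(): the state, without advancing time (a new reading comes with each control period).
- ctrl.camera(name): name is "scene" or "top" or "wrist"; returns a dict with "img" (384x512x3 uint8, red, green, blue), "K" (3x3 intrinsics, pixels), "pose" (4x4, takes a point from camera to world coordinates); the wrist camera has in their place "hand_eye" (4x4, takes a point from camera to tool coordinates, whose origin is the TCP and whose axes are the flange's). Camera axes: x right, y up, looking along -z (the intrinsics and any distortion apply to the point x, -y, -z); pixel columns grow to the right and rows downward; lengths in m; the calibration is good to about 2 mm. A picture is of the moment at which its call begins: read the wrist's pose just before it. There is no depth.
- ctrl.hand_in(): hands the job in; it is judged then, once.
The state is a dict: "time_s": time; "qpos": joint angles; "joint_vel": joint speeds; "tau": joint torques, N m; "ee_pos": TCP position; "eef_rot": TCP orientation; "force": force on the tool from outside, world axes, zero at the start; "moment": the same for the moment, N m; "grip_width": finger opening in m; "grip_force": force on a finger pad.
Only numpy, scipy, OpenCV 4.12 (cv2) and the standard library are available. Lean on these libraries where they do the work, as an engineer would, in place of code of your own. Each camera call takes 0.05 s, during which the arm holds its last target. There are 200 camera calls.

## Working session

There is one attempt and no reset: what is moved stays moved. The work goes in short steps, Python scripts to look and compute and a tool call to move; the robot and the scene stay as the last step left them, time stands still between calls to the robot, and variables do not carry over. Pictures are saved under pics/ and viewed, at most 14 in all, crops included, and the job is handed in when it is done.

Besides the shell and the picture viewer there is one more tool, called after ">>>" as name([rows], argument=value, ...), one row to a line, values as JSON. apply_moves: Moves the arm, as the interface text tells. Its arguments: {"type":"object","properties":{"deltas":{"type":"array"},"grip_force":{"type":"number"}},"required":["deltas"]}

```bash
mkdir -p pics; python3 - <<'E'
from station import ctrl
import cv2,numpy as np
o=ctrl.get_obs(); print({k:np.round(v,3).tolist() for k,v in o.items()}, ctrl.tip_reach)
for n in("scene","top"):
    c=ctrl.camera(n); cv2.imwrite(f"pics/{n}0.png",c["img"][:,:,::-1]); print(n,c["K"].tolist(),np.round(c["pose"],4).tolist(),[k for k in c])
E
```

```text
{'time_s': 0.0, 'qpos': [-1.412, 0.3, 1.522, -0.0, 1.321, -0.067], 'joint_vel': [-0.001, 0.001, 0.0, 0.0, -0.001, 0.001], 'tau': [-0.003, -53.181, -35.274, 0.071, 0.024, -0.0], 'ee_pos': [0.123, -0.536, 0.23], 'eef_rot': [-3.14, -0.0, 0.226], 'force': [-0.208, -0.153, 0.308], 'moment': [-0.007, 0.041, 0.023], 'grip_force': 0.0, 'grip_width': 0.094} 0.025
scene [[425.91405429881434, 0.0, 261.5583739494082], [0.0, 425.91405429881434, 191.66144569627258], [0.0, 0.0, 1.0]] [[-0.8069, -0.3279, 0.4914, 0.8903], [0.5902, -0.4121, 0.6942, 0.5369], [-0.0251, 0.8501, 0.526, 0.4938], [0.0, 0.0, 0.0, 1.0]] ['img', 'K', 'pose']
top [[475.92465852174087, 0.0, 255.31123754156033], [0.0, 475.92465852174087, 186.4661536855452], [0.0, 0.0, 1.0]] [[-0.001, 0.9759, -0.218, 0.2973], [-1.0, -0.0006, 0.0017, -0.0491], [0.0015, 0.218, 0.9759, 0.9457], [0.0, 0.0, 0.0, 1.0]] ['img', 'K', 'pose']
```

View pics/top0.png

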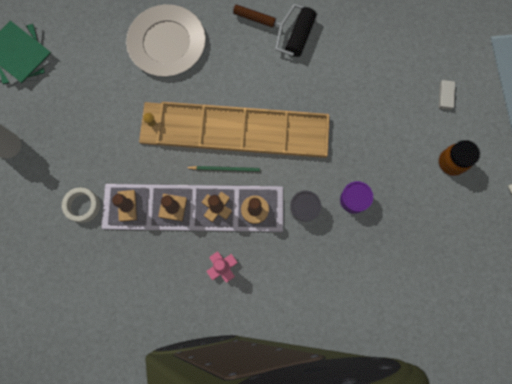

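View pics/scene0.png

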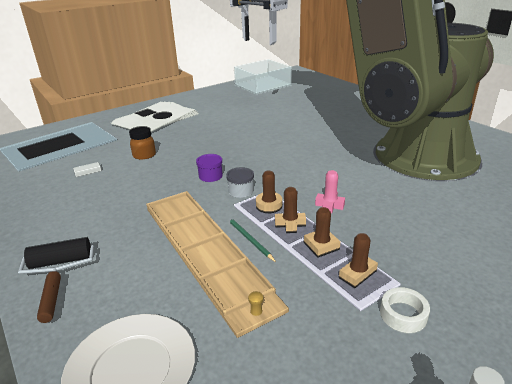

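The top view shows the dark tin at (306,207). From it the row runs disc (255,208), cross (217,206), square (172,206), oblong (125,205). The brass post is at the left end of the rack (150,120). Next I'll enlarge the region to get exact pixels.

```bash
python3 - <<'E'
import cv2
im=cv2.imread("pics/top0.png")
cv2.imwrite("pics/crop1.png",cv2.resize(im[95:240,95:335],None,fx=3.3333,fy=3.3333,interpolation=cv2.INTER_CUBIC))
E
```

```text
(no output)
```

View pics/crop1.png

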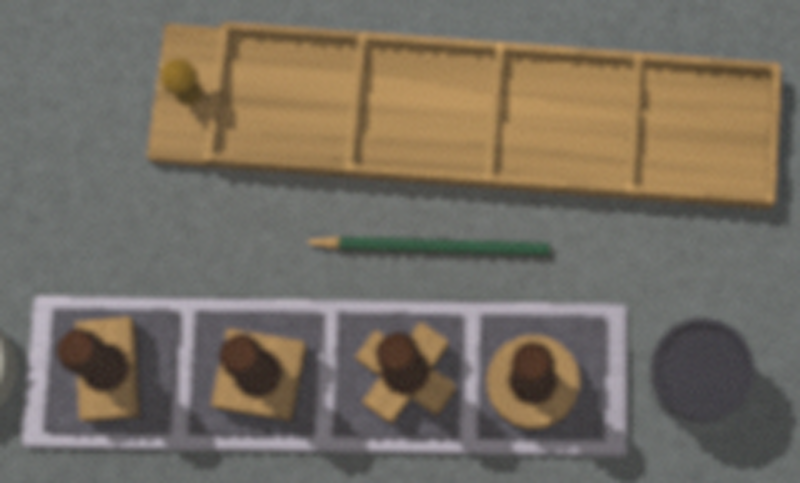

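```bash
cat > h.py <<'E'
import numpy as np
K=np.array([[475.92465852,0,255.31123754],[0,475.92465852,186.46615369],[0,0,1]])
P=np.array([[-0.001,0.9759,-0.218,0.2973],[-1,-0.0006,0.0017,-0.0491],[0.0015,0.218,0.9759,0.9457],[0,0,0,1]])
def ray(uv,z,K=K,P=P):
    uv=np.atleast_2d(uv).astype(float); d=np.c_[(uv[:,0]-K[0,2])/K[0,0],-(uv[:,1]-K[1,2])/K[1,1],-np.ones(len(uv))]@P[:3,:3].T
    return P[:3,3]+d*((z-P[2,3])/d[:,2])[:,None]
def crop(p): return (np.array(p,float)+.5)/3.33333-.5+[95,95]
def fit(loc,w):  # 2D rigid
    loc=np.array(loc);w=w[:,:2]; a=loc-loc.mean(0);b=w-w.mean(0)
    th=np.arctan2((a[:,0]*b[:,1]-a[:,1]*b[:,0]).sum(),(a*b).sum()); R=np.array([[np.cos(th),-np.sin(th)],[np.sin(th),np.cos(th)]])
    t=w.mean(0)-R@loc.mean(0); return R,t,th,np.abs(loc@R.T+t-w).max()
E
python3 - <<'E'
from h import *
np.set_printoptions(precision=4,suppress=True)
px=[(228,29),(214,158),(365,37),(353,166),(502,46),(494,176),(640,55),(636,186),(778,64),(773,203)]
loc=[(s*.045,y) for y in(.172,.086,0,-.086,-.173) for s in(1,-1)]
R,t,th,e=fit(loc,ray(crop(px),.018)); print("rack",t,th,e)
for y in(.129,.043,-.043,-.129): print(R@[0,y]+t)
px=[(34,297),(627,305),(23,446),(625,452)]
R,t,th,e=fit([(.046,.18),(.046,-.18),(-.046,.18),(-.046,-.18)],ray(crop(px),.006)); print("tray",t,th,e)
for y in(.129,.043,-.043,-.129): print(R@[0,y]+t)
print("handles",ray(crop([(78,350),(240,353),(401,354),(533,357)]),.088)); print("tin",ray(crop([(704,367)]),.044))
E
```

```text
rack [ 0.6275 -0.0275] -0.07335230931427139 0.0034144627973421438
[0.6369 0.1012]
[0.6306 0.0154]
[ 0.6243 -0.0704]
[ 0.618  -0.1562]
tray [0.4653 0.0745] -0.012816537173241108 0.0012312803314562526
[0.467  0.2035]
[0.4659 0.1175]
[0.4648 0.0315]
[ 0.4637 -0.0545]
handles [[ 0.4643  0.2012  0.088 ]
 [ 0.4625  0.112   0.088 ]
 [ 0.4619  0.0235  0.088 ]
 [ 0.4602 -0.0492  0.088 ]]
tin [[ 0.4626 -0.1479  0.044 ]]
```

>>> apply_moves([
  [0, 2.25, 3.25, 0, 0, 0, 0.087],
  [0, 2.25, 3.25, 0, 0, 0, 0.087],
  [0, 2.25, 3.25, 0, 0, 0, 0.087],
  [0, 2.25, 3.25, 0, 0, 0, 0.087],
  [0, 2.25, 3.25, 0, 0, 0, 0.087],
  [0, 2.25, 3.25, 0, 0, 0, 0.087],
  [0, 2.25, 3.25, 0, 0, 0, 0.087],
  [0, 2.25, 3.25, 0, 0, 0, 0.087],
  [0, 2.25, 3.25, 0, 0, 0, 0.087],
  [0, 2.25, 3.25, 0, 0, 0, 0.087],
], grip_force=15)

```text
time_s: 1.1
ee_pos: [0.3487, -0.2095, 0.2304]
eef_rot: [3.142, -0.0, 1.099]
force: [-0.6, -1.0, -0.0]
grip_width: 0.0941
grip_force: 0.0
```

>>> apply_moves([
  [0, 2.25, 3.25, 0, 0, 0, 0.087],
  [0, 2.25, 3.25, 0, 0, 0, 0.087],
  [0, 2.25, 3.25, 0, 0, 0, 0.087],
  [0, 2.25, 3.25, 0, 0, 0, 0.087],
  [0, 2.25, 3.25, 0, 0, 0, 0.087],
  [0, 0, 0, -2, 0, 0, 0],
  [0, 0, 0, -2, 0, 0, 0],
  [0, 0, 0, 0, 0, 0, 0],
  [0, 0, 0, 0, 0, 0, 0],
])

```text
time_s: 2.0
ee_pos: [0.4606, -0.0486, 0.1908]
eef_rot: [-3.141, -0.0, 1.531]
force: [-0.1, -0.7, 0.1]
grip_width: 0.0938
grip_force: 0.0
```

```bash
python3 - <<'E'
from station import ctrl
import cv2,numpy as np
o=ctrl.get_obs(); print(o["ee_pos"],o["eef_rot"],o["force"])
c=ctrl.camera("wrist"); cv2.imwrite("pics/w1.png",c["img"][:,:,::-1]); print(c["K"].tolist(),np.round(c["hand_eye"],4).tolist(),list(c))
E
```

```text
[ 0.4606263  -0.04862585  0.19081529] [-3.14114796e+00 -5.28291870e-05  1.53060844e+00] [-0.14276168 -0.66077213  0.12555093]
[[267.9621412071029, 0.0, 260.0727772799451], [0.0, 267.9621412071029, 188.84678055586673], [0.0, 0.0, 1.0]] [[-0.0006, 0.9738, 0.2274, 0.0643], [1.0, 0.0008, -0.0007, 0.0], [-0.0008, 0.2274, -0.9738, -0.1545], [0.0, 0.0, 0.0, 1.0]] ['img', 'K', 'hand_eye']
```

View pics/w1.png

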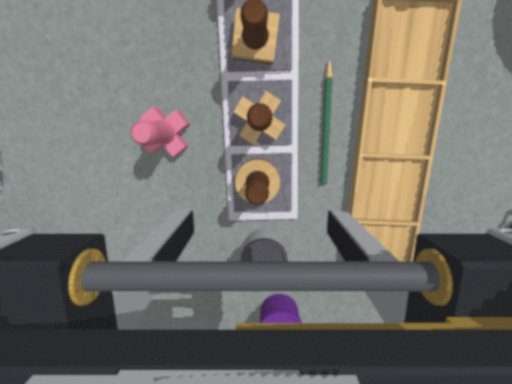

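The wrist view shows the disc handle top at about (257,190), the cross at (260,116) and the square at (254,13). I'll cross-check these against the top-camera estimates.

```bash
python3 - <<'E'
from station import ctrl
from h import *
from scipy.spatial.transform import Rotation as Ro
np.set_printoptions(precision=4,suppress=True)
o=ctrl.get_obs(); T=np.eye(4);T[:3,:3]=Ro.from_euler("xyz",o["eef_rot"]).as_matrix();T[:3,3]=o["ee_pos"]
Kw=np.array([[267.96,0,260.07],[0,267.96,188.85],[0,0,1]]);H=np.array([[-0.0006,0.9738,0.2274,0.0643],[1,0.0008,-0.0007,0],[-0.0008,0.2274,-0.9738,-0.1545],[0,0,0,1]])
print(ray([(257,190),(260,116),(254,13)],.088,Kw,T@H))
print("dividers .018",ray([(357,220),(415,223),(362,156),(430,158)],.018,Kw,T@H))
E
```

```text
[[ 0.4582 -0.0457  0.088 ]
 [ 0.4641  0.0248  0.088 ]
 [ 0.4625  0.1101  0.088 ]]
dividers .018 [[ 0.5842 -0.1075  0.018 ]
 [ 0.6595 -0.1147  0.018 ]
 [ 0.5869 -0.025   0.018 ]
 [ 0.6703 -0.0309  0.018 ]]
```

>>> apply_moves([
  [0, -0.1, 0.1, -2.5, 0, 0, 0],
  [0, 0, 0, -2.5, 0, 0, 0],
  [0, 0, 0, -2.5, 0, 0, 0],
  [0, 0, 0, -2.5, 0, 0, 0],
  [0, 0, 0, -1.5, 0, 0, 0],
  [0, 0, 0, -0.8, 0, 0, 0],
  [0, 0, 0, 0, 0, 0, 0],
  [255, 0, 0, 0, 0, 0, 0],
  [255, 0, 0, 0, 0, 0, 0],
  [255, 0, 0, 0, 0, 0, 0],
], grip_force=15)

```text
time_s: 3.05
ee_pos: [0.46, -0.0476, 0.0682]
eef_rot: [3.14, 0.0, 1.531]
force: [-0.5, -0.0, -0.1]
grip_width: 0.0737
grip_force: 0.0
```

>>> apply_moves([
  [255, 0, 0, 0, 0, 0, 0],
  [255, 0, 0, 0, 0, 0, 0],
  [255, 0, 0, 0, 0, 0, 0],
  [255, 0, 0, 0, 0, 0, 0],
])

```text
time_s: 3.45
ee_pos: [0.4596, -0.0475, 0.0675]
eef_rot: [-3.142, 0.0, 1.531]
force: [0.5, 0.2, -0.1]
grip_width: 0.0414
grip_force: 0.0
```

>>> apply_moves([
  [255, 0, 0, 0, 0, 0, 0],
  [255, 0, 0, 0, 0, 0, 0],
  [255, 0, 0, 0, 0, 0, 0],
  [255, 0, 0, 0, 0, 0, 0],
  [255, 0, 0, 0, 0, 0, 0],
])

```text
time_s: 3.95
ee_pos: [0.4596, -0.0475, 0.0674]
eef_rot: [-3.141, -0.0, 1.531]
force: [-1.5, 0.3, -0.1]
grip_width: 0.0237
grip_force: 15.0
```

>>> apply_moves([
  [255, 0, 0, 1, 0, 0, 0],
  [255, 0, 0, 2.5, 0, 0, 0],
  [255, 0, 0, 2.5, 0, 0, 0],
  [255, 2, -1.4, 0, 0, 0, 0],
  [255, 2, -1.4, 0, 0, 0, 0],
  [255, 2, -1.4, 0, 0, 0, 0],
  [255, 2, -1.4, 0, 0, 0, 0],
  [255, 2, -1.4, 0, 0, 0, 0],
  [255, 2, -1.4, 0, 0, 0, 0],
  [255, 2, -1.4, 0, 0, 0, 0],
])

```text
time_s: 4.95
ee_pos: [0.6004, -0.1461, 0.1282]
eef_rot: [3.141, 0.0, 1.531]
force: [-0.3, 0.2, -0.6]
grip_width: 0.0238
grip_force: 15.0
```

>>> apply_moves([
  [255, 1.8, -1.1, 0, 0, 0, 0],
  [255, 0, 0, -2, 0, 0, 0],
  [255, 0, 0, -2, 0, 0, 0],
  [255, 0, 0, 0, 0, 0, 0],
  [255, 0, 0, 0, 0, 0, 0],
])

```text
time_s: 5.45
ee_pos: [0.6178, -0.1565, 0.0884]
eef_rot: [3.141, 0.0, 1.531]
force: [0.4, -0.8, -0.5]
grip_width: 0.0238
grip_force: 15.0
```

```bash
python3 - <<'E'
from station import ctrl
import cv2,numpy as np
c=ctrl.camera("scene"); a=cv2.resize(c["img"][150:345,130:400,::-1],None,fx=2,fy=2); 
c=ctrl.camera("wrist"); b=cv2.resize(c["img"][:,:,::-1],(512,384))
a=cv2.resize(a,(532,384)); cv2.imwrite("pics/a2.png",cv2.resize(np.hstack([a,b]),(800,295)))
E
```

```text
(no output)
```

View pics/a2.png

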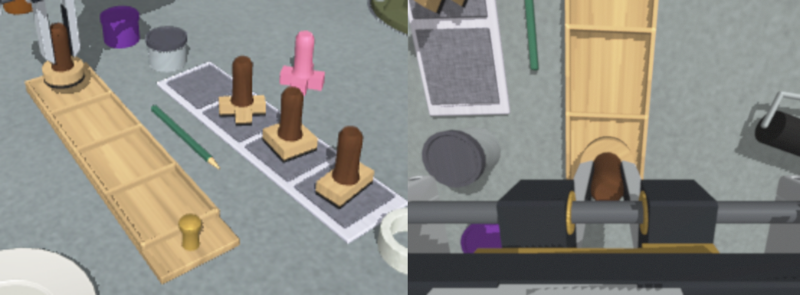

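>>> apply_moves([
  [255, 0, 0, -1, 0, 0, 0],
  [255, 0, 0, -0.7, 0, 0, 0],
  [255, 0, 0, -0.4, 0, 0, 0],
  [255, 0, 0, 0, 0, 0, 0],
  [120, 0, 0, 0, 0, 0, 0],
  [120, 0, 0, 0, 0, 0, 0],
  [120, 0, 0, 0, 0, 0, 0],
  [0, 0, 0, 0, 0, 0, 0],
  [0, 0, 0, 1, 0, 0, 0],
  [0, 0, 0, 2, 0, 0, 0],
])

```text
time_s: 6.55
ee_pos: [0.617, -0.1563, 0.096]
eef_rot: [-3.139, -0.001, 1.531]
force: [0.1, -0.8, 0.5]
grip_width: 0.0682
grip_force: 0.0
```

>>> apply_moves([
  [0, 0, 0, 2, 0, 0, 0],
  [0, 0, 0, 2, 0, 0, 0],
  [0, -2, 2.3, 0, 0, 0, 0],
  [0, -2, 2.3, 0, 0, 0, 0],
  [0, -2, 2.3, 0, 0, 0, 0],
  [0, -2, 2.3, 0, 0, 0, 0],
  [0, -2, 2.3, 0, 0, 0, 0],
  [0, -2, 2.3, 0, 0, 0, 0],
  [0, -2, 2.3, 0, 0, 0, 0],
  [0, -1.5, 2, 0, 0, 0, 0],
])

```text
time_s: 7.55
ee_pos: [0.4617, 0.0254, 0.1373]
eef_rot: [3.141, -0.0, 1.531]
force: [0.3, 0.7, -0.8]
grip_width: 0.094
grip_force: 0.0
```

```bash
python3 - <<'E'
from station import ctrl
import cv2,numpy as np
print(ctrl.get_obs()["ee_pos"])
b=ctrl.camera("scene")["img"][130:345,100:400,::-1]
c=ctrl.camera("wrist")["img"][:,:,::-1]
cv2.imwrite("pics/a3.png",np.hstack([cv2.resize(b,(400,300)),cv2.resize(c,(400,300))]))
E
```

```text
[0.46170172 0.02541219 0.1372658 ]
```

View pics/a3.png

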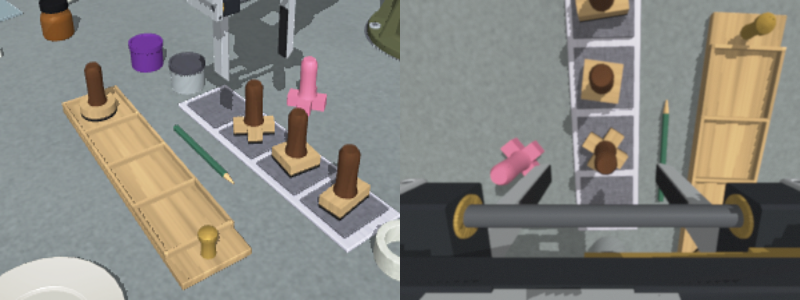

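The disc stands upright in its well. In the wrist view the cross top is at about (262,201) and the square top at (257,98), both in full pixels. The pink look-alike is near the left finger, so I'll check the clearance.

```bash
python3 - <<'E'
from station import ctrl
from h import *
from scipy.spatial.transform import Rotation as Ro
np.set_printoptions(precision=4,suppress=True)
o=ctrl.get_obs(); T=np.eye(4);T[:3,:3]=Ro.from_euler("xyz",o["eef_rot"]).as_matrix();T[:3,3]=o["ee_pos"]
Kw=np.array([[267.96,0,260.07],[0,267.96,188.85],[0,0,1]]);H=np.array([[-0.0006,0.9738,0.2274,0.0643],[1,0.0008,-0.0007,0],[-0.0008,0.2274,-0.9738,-0.1545],[0,0,0,1]])
print(ray([(262,203),(257,98),(254,0)],.088,Kw,T@H))
print("pink",ray([(140,220)],.078,Kw,T@H), ray([(221,266)],.078))
E
```

```text
[[0.4635 0.0312 0.088 ]
 [0.4628 0.1103 0.088 ]
 [0.4634 0.1729 0.088 ]]
pink [[0.3603 0.0175 0.078 ]] [[0.3444 0.0113 0.078 ]]
```

>>> apply_moves([
  [100, 0.1, -0.1, -1.5, 0, 0, 0],
  [100, 0, 0, -2, 0, 0, 0],
  [100, 0, 0, -2, 0, 0, 0],
  [100, 0, 0, -1.4, 0, 0, 0],
  [255, 0, 0, 0, 0, 0, 0],
  [255, 0, 0, 0, 0, 0, 0],
  [255, 0, 0, 0, 0, 0, 0],
  [255, 0, 0, 0, 0, 0, 0],
  [255, 0, 0, 0, 0, 0, 0],
  [255, 0, 0, 0, 0, 0, 0],
])

```text
time_s: 8.65
ee_pos: [0.4639, 0.0235, 0.0679]
eef_rot: [3.141, -0.0, 1.531]
force: [-0.4, -0.3, 4.7]
grip_width: 0.0239
grip_force: 15.0
```

>>> apply_moves([
  [255, 0, 0, 0, 0, 0, 0],
  [255, 0, 0, 0, 0, 0, 0],
  [255, 0, 0, 0, 0, 0, 0],
  [255, 0, 0, 0, 0, 0, 0],
])

```text
time_s: 9.05
ee_pos: [0.4639, 0.0234, 0.0679]
eef_rot: [3.141, 0.0, 1.531]
force: [-1.2, -0.2, 5.7]
grip_width: 0.024
grip_force: 15.0
```

>>> apply_moves([
  [255, 0, 0, 1, 0, 0, 0],
  [255, 0, 0, 2.5, 0, 0, 0],
  [255, 0, 0, 2.5, 0, 0, 0],
  [255, 2, -1.2, 0, 0, 0, 0],
  [255, 2, -1.2, 0, 0, 0, 0],
  [255, 2, -1.2, 0, 0, 0, 0],
  [255, 2, -1.2, 0, 0, 0, 0],
  [255, 2, -1.2, 0, 0, 0, 0],
  [255, 2, -1.2, 0, 0, 0, 0],
  [255, 2, -1.2, 0, 0, 0, 0],
])

```text
time_s: 10.05
ee_pos: [0.6043, -0.061, 0.1279]
eef_rot: [-3.141, -0.0, 1.531]
force: [-0.5, 0.4, -1.5]
grip_width: 0.0237
grip_force: 15.0
```

>>> apply_moves([
  [255, 2, -1, 0, 0, 0, 0],
  [255, 0, 0, -2, 0, 0, 0],
  [255, 0, 0, -2, 0, 0, 0],
  [255, 0, 0, 0, 0, 0, 0],
  [255, 0, 0, 0, 0, 0, 0],
])

```text
time_s: 10.55
ee_pos: [0.6237, -0.0705, 0.0882]
eef_rot: [-3.141, -0.0, 1.531]
force: [0.1, -0.1, -0.8]
grip_width: 0.0233
grip_force: 15.0
```

```bash
python3 - <<'E'
from station import ctrl
import cv2,numpy as np
b=ctrl.camera("scene")["img"][130:345,100:400,::-1]
c=ctrl.camera("wrist")["img"][:,:,::-1]
cv2.imwrite("pics/a4.png",np.hstack([cv2.resize(b,(400,300)),cv2.resize(c,(400,300))]))
E
```

```text
(no output)
```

View pics/a4.png

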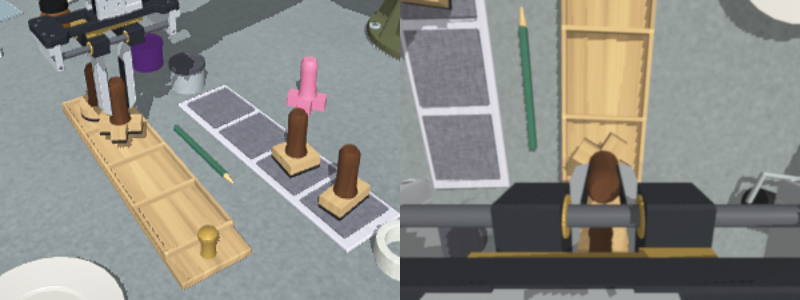

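The cross is held upright over well 2, so I'll lower and release it.

>>> apply_moves([
  [255, 0, 0, -1, 0, 0, 0],
  [255, 0, 0, -0.7, 0, 0, 0],
  [255, 0, 0, -0.3, 0, 0, 0],
  [255, 0, 0, 0, 0, 0, 0],
  [120, 0, 0, 0, 0, 0, 0],
  [120, 0, 0, 0, 0, 0, 0],
  [120, 0, 0, 0, 0, 0, 0],
  [120, 0, 0, 0, 0, 0, 0],
  [120, 0, 0, 1, 0, 0, 0],
  [120, 0, 0, 2, 0, 0, 0],
])

```text
time_s: 11.65
ee_pos: [0.623, -0.0704, 0.097]
eef_rot: [-3.139, -0.0, 1.531]
force: [-0.1, 0.1, -0.5]
grip_width: 0.0493
grip_force: 0.0
```

>>> apply_moves([
  [100, 0, 0, 2, 0, 0, 0],
  [100, 0, 0, 2, 0, 0, 0],
  [100, -2, 2.3, 0, 0, 0, 0],
  [100, -2, 2.3, 0, 0, 0, 0],
  [100, -2, 2.3, 0, 0, 0, 0],
  [100, -2, 2.3, 0, 0, 0, 0],
  [100, -2, 2.3, 0, 0, 0, 0],
  [100, -2, 2.3, 0, 0, 0, 0],
  [100, -2, 2.3, 0, 0, 0, 0],
  [100, -2.1, 2, 0, 0, 0, 0],
])

```text
time_s: 12.65
ee_pos: [0.462, 0.1114, 0.1383]
eef_rot: [3.14, -0.0, 1.531]
force: [0.6, 0.3, 0.6]
grip_width: 0.0575
grip_force: 0.0
```

>>> apply_moves([
  [100, 0, 0, 0, 0, 0, 0],
  [100, 0, 0, 0, 0, 0, 0],
])

```text
time_s: 12.85
ee_pos: [0.4629, 0.1107, 0.1383]
eef_rot: [3.14, -0.0, 1.532]
force: [-0.8, 0.1, 1.1]
grip_width: 0.0568
grip_force: 0.0
```

```bash
python3 - <<'E'
from station import ctrl
import cv2,numpy as np
b=ctrl.camera("scene")["img"][130:345,100:400,::-1]
c=ctrl.camera("wrist")["img"][:,:,::-1]
cv2.imwrite("pics/a5.png",np.hstack([cv2.resize(b,(400,300)),cv2.resize(c,(400,300))]))
E
```

```text
(no output)
```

View pics/a5.png

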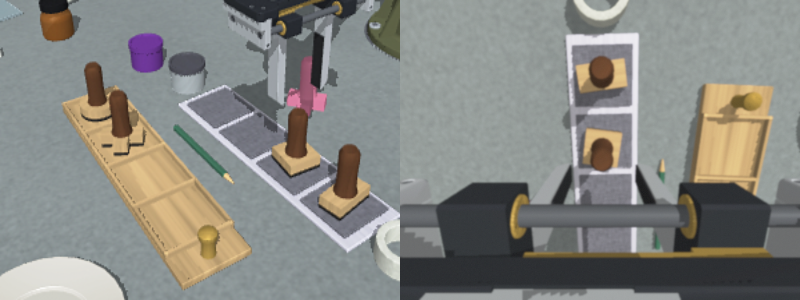

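Two stamps stand upright and the gripper is aligned on the square, so I'll descend and grip.

>>> apply_moves([
  [100, 0, 0, -1.5, 0, 0, 0],
  [100, 0, 0, -2, 0, 0, 0],
  [100, 0, 0, -2, 0, 0, 0],
  [100, 0, 0, -1.5, 0, 0, 0],
  [255, 0, 0, 0, 0, 0, 0],
  [255, 0, 0, 0, 0, 0, 0],
  [255, 0, 0, 0, 0, 0, 0],
  [255, 0, 0, 0, 0, 0, 0],
  [255, 0, 0, 0, 0, 0, 0],
  [255, 0, 0, 0, 0, 0, 0],
])

```text
time_s: 13.95
ee_pos: [0.463, 0.1105, 0.0681]
eef_rot: [3.141, -0.0, 1.531]
force: [-1.2, -0.5, 6.8]
grip_width: 0.0237
grip_force: 15.0
```

>>> apply_moves([
  [255, 0, 0, 0, 0, 0, 0],
  [255, 0, 0, 0, 0, 0, 0],
])

```text
time_s: 14.15
ee_pos: [0.463, 0.1105, 0.0681]
eef_rot: [3.141, -0.0, 1.531]
force: [-0.8, -1.0, 6.7]
grip_width: 0.0233
grip_force: 15.0
```

Well 3 is at (.6306,.0154), so the shift is dx +16.7, dy −9.5.

>>> apply_moves([
  [255, 0, 0, 1, 0, 0, 0],
  [255, 0, 0, 2.5, 0, 0, 0],
  [255, 0, 0, 2.5, 0, 0, 0],
  [255, 2.1, -1.2, 0, 0, 0, 0],
  [255, 2.1, -1.2, 0, 0, 0, 0],
  [255, 2.1, -1.2, 0, 0, 0, 0],
  [255, 2.1, -1.2, 0, 0, 0, 0],
  [255, 2.1, -1.2, 0, 0, 0, 0],
  [255, 2.1, -1.2, 0, 0, 0, 0],
  [255, 2.1, -1.2, 0, 0, 0, 0],
])

```text
time_s: 15.15
ee_pos: [0.6103, 0.026, 0.128]
eef_rot: [-3.141, -0.0, 1.531]
force: [0.0, 0.2, -0.7]
grip_width: 0.0239
grip_force: 15.0
```

>>> apply_moves([
  [255, 2, -1.1, 0, 0, 0, 0],
  [255, 0, 0, -2, 0, 0, 0],
  [255, 0, 0, -2, 0, 0, 0],
  [255, 0, 0, 0, 0, 0, 0],
  [255, 0, 0, 0, 0, 0, 0],
])

```text
time_s: 15.65
ee_pos: [0.6297, 0.0155, 0.0882]
eef_rot: [-3.142, -0.0, 1.531]
force: [-0.7, 1.0, -0.8]
grip_width: 0.0235
grip_force: 15.0
```

```bash
python3 - <<'E'
from station import ctrl
import cv2,numpy as np
b=ctrl.camera("scene")["img"][130:345,100:400,::-1]
c=ctrl.camera("wrist")["img"][:,:,::-1]
cv2.imwrite("pics/a6.png",np.hstack([cv2.resize(b,(400,300)),cv2.resize(c,(400,300))]))
E
```

```text
(no output)
```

View pics/a6.png

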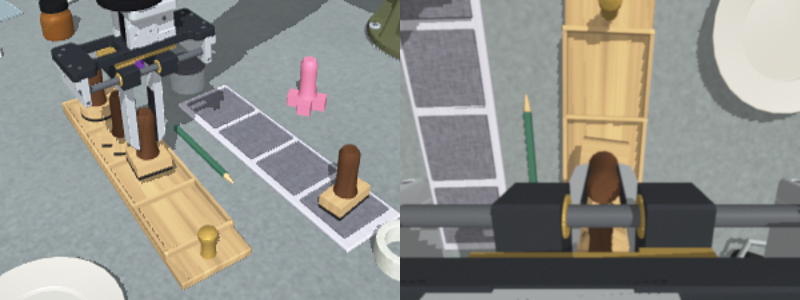

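The square is held upright over well 3. I'll lower and release it, then go to the oblong at (.464,.201).

>>> apply_moves([
  [255, 0, 0, -1, 0, 0, 0],
  [255, 0, 0, -0.7, 0, 0, 0],
  [255, 0, 0, -0.3, 0, 0, 0],
  [255, 0, 0, 0, 0, 0, 0],
  [120, 0, 0, 0, 0, 0, 0],
  [120, 0, 0, 0, 0, 0, 0],
  [120, 0, 0, 0, 0, 0, 0],
  [120, 0, 0, 0, 0, 0, 0],
  [120, 0, 0, 1, 0, 0, 0],
  [120, 0, 0, 2, 0, 0, 0],
])

```text
time_s: 16.75
ee_pos: [0.629, 0.0155, 0.097]
eef_rot: [-3.139, 0.0, 1.531]
force: [-0.4, -0.1, 0.7]
grip_width: 0.0496
grip_force: 0.0
```

>>> apply_moves([
  [100, 0, 0, 2, 0, 0, 0],
  [100, 0, 0, 2, 0, 0, 0],
  [100, -2, 2.3, 0, 0, 0, 0],
  [100, -2, 2.3, 0, 0, 0, 0],
  [100, -2, 2.3, 0, 0, 0, 0],
  [100, -2, 2.3, 0, 0, 0, 0],
  [100, -2, 2.3, 0, 0, 0, 0],
  [100, -2, 2.3, 0, 0, 0, 0],
  [100, -2, 2.3, 0, 0, 0, 0],
  [100, -2.6, 2.4, 0, 0, 0, 0],
])

```text
time_s: 17.75
ee_pos: [0.4632, 0.2013, 0.1383]
eef_rot: [3.14, -0.0, 1.53]
force: [-0.0, 0.2, 0.9]
grip_width: 0.0571
grip_force: 0.0
```

>>> apply_moves([
  [100, 0, 0, 0, 0, 0, 0],
  [100, 0, 0, 0, 0, 0, 0],
])

```text
time_s: 17.95
ee_pos: [0.4637, 0.2008, 0.1383]
eef_rot: [3.14, -0.0, 1.532]
force: [0.3, -0.1, 0.3]
grip_width: 0.0567
grip_force: 0.0
```

```bash
python3 - <<'E'
from station import ctrl
import cv2,numpy as np
b=ctrl.camera("scene")["img"][130:345,100:400,::-1]
c=ctrl.camera("wrist")["img"][:,:,::-1]
cv2.imwrite("pics/a7.png",np.hstack([cv2.resize(b,(400,300)),cv2.resize(c,(400,300))]))
E
```

```text
(no output)
```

View pics/a7.png

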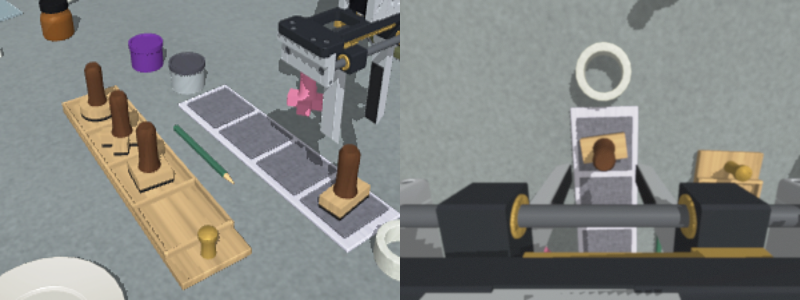

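Three stamps stand upright in the rack. The oblong's top at (604,155) sits at the same spot as the earlier grasps, so I'll descend and grip.

>>> apply_moves([
  [100, 0, 0, -1.5, 0, 0, 0],
  [100, 0, 0, -2, 0, 0, 0],
  [100, 0, 0, -2, 0, 0, 0],
  [100, 0, 0, -1.5, 0, 0, 0],
  [255, 0, 0, 0, 0, 0, 0],
  [255, 0, 0, 0, 0, 0, 0],
  [255, 0, 0, 0, 0, 0, 0],
  [255, 0, 0, 0, 0, 0, 0],
  [255, 0, 0, 0, 0, 0, 0],
  [255, 0, 0, 0, 0, 0, 0],
])

```text
time_s: 19.05
ee_pos: [0.464, 0.2005, 0.0681]
eef_rot: [3.14, -0.0, 1.531]
force: [-0.2, -1.0, 4.7]
grip_width: 0.0235
grip_force: 15.0
```

>>> apply_moves([
  [255, 0, 0, 0, 0, 0, 0],
  [255, 0, 0, 0, 0, 0, 0],
])

```text
time_s: 19.25
ee_pos: [0.464, 0.2005, 0.0681]
eef_rot: [3.141, -0.0, 1.531]
force: [-1.1, -2.0, 6.1]
grip_width: 0.0237
grip_force: 15.0
```

>>> apply_moves([
  [255, 0, 0, 1, 0, 0, 0],
  [255, 0, 0, 2.5, 0, 0, 0],
  [255, 0, 0, 2.5, 0, 0, 0],
  [255, 2.2, -1.2, 0, 0, 0, 0],
  [255, 2.2, -1.2, 0, 0, 0, 0],
  [255, 2.2, -1.2, 0, 0, 0, 0],
  [255, 2.2, -1.2, 0, 0, 0, 0],
  [255, 2.2, -1.2, 0, 0, 0, 0],
  [255, 2.2, -1.2, 0, 0, 0, 0],
  [255, 2.2, -1.2, 0, 0, 0, 0],
])

```text
time_s: 20.25
ee_pos: [0.6183, 0.1159, 0.1279]
eef_rot: [-3.141, -0.0, 1.531]
force: [-0.0, -0.2, -0.9]
grip_width: 0.0237
grip_force: 15.0
```

>>> apply_moves([
  [255, 1.9, -1.5, 0, 0, 0, 0],
  [255, 0, 0, -2, 0, 0, 0],
  [255, 0, 0, -2, 0, 0, 0],
  [255, 0, 0, 0, 0, 0, 0],
  [255, 0, 0, 0, 0, 0, 0],
])

```text
time_s: 20.75
ee_pos: [0.6366, 0.1016, 0.0882]
eef_rot: [-3.141, 0.0, 1.531]
force: [0.1, -0.4, -0.5]
grip_width: 0.0238
grip_force: 15.0
```

```bash
python3 - <<'E'
from station import ctrl
import cv2,numpy as np
b=ctrl.camera("scene")["img"][130:345,100:400,::-1]
c=ctrl.camera("wrist")["img"][:,:,::-1]
cv2.imwrite("pics/a8.png",np.hstack([cv2.resize(b,(400,300)),cv2.resize(c,(400,300))]))
E
```

```text
(no output)
```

View pics/a8.png

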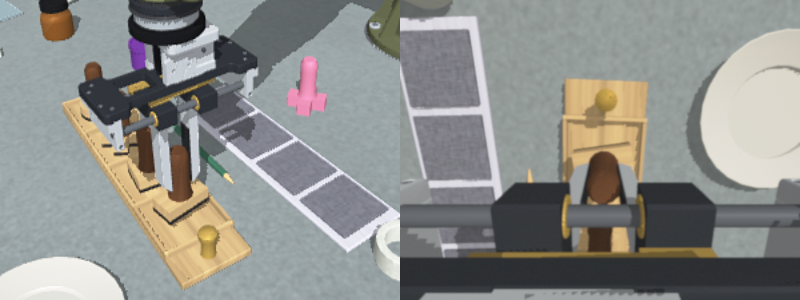

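The oblong is held upright over the well beside the post. I'll lower it, release it, rise and back the arm off toward −x so the top camera has a clear view.

>>> apply_moves([
  [255, 0, 0, -1, 0, 0, 0],
  [255, 0, 0, -0.7, 0, 0, 0],
  [255, 0, 0, -0.3, 0, 0, 0],
  [255, 0, 0, 0, 0, 0, 0],
  [120, 0, 0, 0, 0, 0, 0],
  [120, 0, 0, 0, 0, 0, 0],
  [120, 0, 0, 0, 0, 0, 0],
  [120, 0, 0, 0, 0, 0, 0],
  [120, 0, 0, 1, 0, 0, 0],
  [120, 0, 0, 2, 0, 0, 0],
])

```text
time_s: 21.85
ee_pos: [0.636, 0.1014, 0.097]
eef_rot: [-3.139, 0.0, 1.531]
force: [0.2, -0.8, 1.5]
grip_width: 0.0498
grip_force: 0.0
```

>>> apply_moves([
  [100, 0, 0, 3, 0, 0, 0],
  [100, 0, 0, 4, 0, 0, 0],
  [100, 0, 0, 4, 0, 0, 0],
  [100, -3, 2.5, 0, 0, 0, 0],
  [100, -3, 2.5, 0, 0, 0, 0],
  [100, -3, 2.5, 0, 0, 0, 0],
  [100, -3, 2.5, 0, 0, 0, 0],
  [100, -3, 2.5, 0, 0, 0, 0],
  [100, -3, 2.5, 0, 0, 0, 0],
  [100, -3, 2.5, 0, 0, 0, 0],
])

```text
time_s: 22.85
ee_pos: [0.4254, 0.2773, 0.2083]
eef_rot: [3.141, -0.001, 1.531]
force: [1.3, 0.9, -0.1]
grip_width: 0.057
grip_force: 0.0
```

>>> apply_moves([
  [100, -3, 2.5, 0, 0, 0, 0],
  [100, 0, 0, 0, 0, 0, 0],
  [100, 0, 0, 0, 0, 0, 0],
  [100, 0, 0, 0, 0, 0, 0],
])

```text
time_s: 23.25
ee_pos: [0.3973, 0.3011, 0.2079]
eef_rot: [3.141, -0.0, 1.53]
force: [0.9, -1.0, -0.2]
grip_width: 0.057
grip_force: 0.0
```

```bash
python3 - <<'E'
from station import ctrl
import cv2,numpy as np
b=ctrl.camera("scene")["img"][130:345,100:400,::-1]
c=ctrl.camera("top")["img"][85:185,125:345,::-1]
cv2.imwrite("pics/a9.png",np.vstack([cv2.resize(c,(660,300),interpolation=cv2.INTER_CUBIC),cv2.resize(b,(660,300))]))
E
```

```text
(no output)
```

View pics/a9.png

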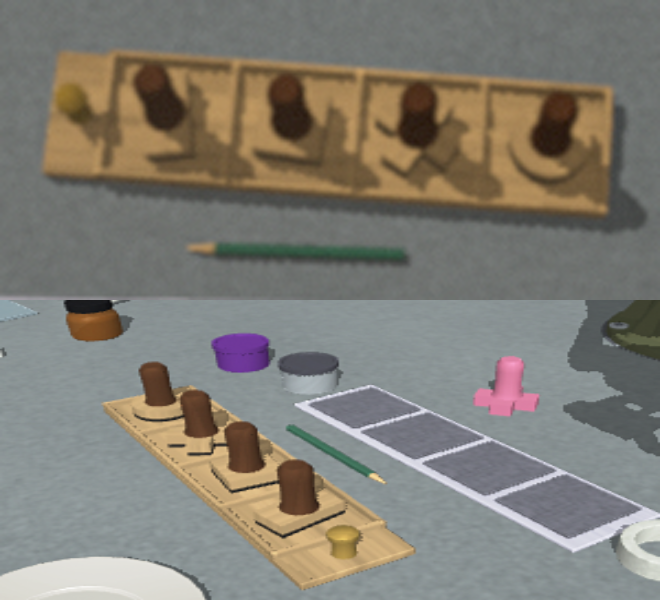

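All four stand upright in their wells. One numeric check of the handle tops at (152,78), (286,89), (418,97) and (559,107).

```bash
python3 - <<'E'
from h import *
px=(np.array([(152,78),(286,89),(418,97),(559,107)])+.5)/3-.5+[125,85]
w=ray(px,.088)[:,:2]-[.6275,-.0275]; th=-.0734; R=np.array([[np.cos(th),-np.sin(th)],[np.sin(th),np.cos(th)]])
print(np.round(w@R,4))
E
```

```text
[[ 0.0006  0.1303]
 [-0.0006  0.0443]
 [ 0.0002 -0.0399]
 [ 0.     -0.1297]]
```

All are within about 3 mm of the well centres.

```bash
python3 -c "
from station import ctrl
print(ctrl.hand_in())"
```

```text
the job is handed in; nothing more can be done
None
```

I put all four stamps upright in the rack in reverse order (oblong beside the post, then square, cross and disc), each within about 3 mm of its well centre by the top camera, let go of them all and handed the job in; it returned no verdict.

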